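# Butt a loose steel plate up to the clamped one for tack welding

### The job

Fit up the joint: push the loose steel plate over the bench until one long side lies flat against the straight metal rail and its end butts squarely against the end of the plate that is already clamped there, with no gap at either. Slide it on the bench with the fingertips, never lifting it, then move clear, and leave the tin, the offcut and the brush where they are.

Things in the scene. Friction and masses are not known exactly. Their poses are not given: they have to be found in the camera images.
- plate: The loose plate: a dark flat steel bar 50 mm (its x) by 100 mm (its y) by 15 mm high, 0.4 to 0.7 kg, lying flat on the bench on the robot's side of the rail. Origin: centre of its underside. It starts with its long side up to about 30 degrees out of line with the rail and clear of everything; with high friction it can jam on one corner at the rail: then push the end that lags behind.
- rail: The fixed straight aluminium rail, 500 mm long (its y), 25 mm deep, 20 mm high. Origin: at bench height on the face towards the robot, half-way along it; its x axis points away from the robot, square to that face, so that the metal fills x = 0 to 25 mm and plates lie against it at negative x.
- held: The clamped plate, fixed, 50 x 100 x 15 mm, its long side on the rail. Origin: on the rail's face at bench height, half-way along this plate; axes as the rail's: it fills x = -50 to 0, y = -50 to 50 mm. 190 mm from the rail's middle, at either end (varies); the joint is at its end towards the rail's middle. Its toggle clamp stands behind the rail and reaches over this plate, up to 65 mm high.
- openclamp: An empty toggle clamp, fixed, its arm thrown open to the back, at the other end of the rail, 190 mm from its middle. Origin: on the rail's face at bench height; axes as the rail's. All of it is behind the rail's face (positive x), up to 150 mm high. Not used.
- tin: A round tin with a white cap, 69 mm across, 58 mm high, standing at one side. Origin: centre of its underside. To be left alone.
- offcut: A small square steel offcut, 45 x 45 mm, 25 mm high, at one side. Origin: centre of its underside. To be left alone.
- brush: A wire brush with a wooden back, 220 mm long (its x), 26 mm wide, 32 mm high, lying bristles down beyond the rail. Origin: under its middle. To be left alone.
There are look-alikes about, which are no part of the job. Of the things that look like the plate, take the one that is farthest to the robot's right at the start. Leave any pink look-alike of the held alone.

How it is judged:
By the outcome, as a careful person would: the job done as asked, in the order asked, and still so for the second after the job is handed in, with the robot touching nothing.
It also fails if it takes over 70 s, if anything falls off the work surface, if the arm or the gripper's body presses on something with over 40 N, if the wrist force passes 120 N, or if a joint passes its speed limit or range.

### The arm

A 6-joint arm with a two-finger parallel gripper is mounted at the origin on the work surface. World frame = base frame: x ahead of the robot, y to its left, z up, the work surface at z = 0. Lengths are in m, angles in rad, forces in N, time in s.
With the tool pointing down it reaches from about 0.25 to 0.775 m from the base axis. Payload 4 kg.
Tool frame: the origin (TCP) lies at the very end of the fingers, on their centre line; the grasp point (between the pads) lies 19 mm behind it; z points along the fingers, y is the direction in which the jaws open and shut (so a half turn about z gives the same grasp; the last joint's range is limited). The gripper opens to 94 mm and grips with 3 to 60 N. Pads are 16 mm wide; open, the fingers measure 119 mm over their backs; the gripper's body (75 mm by 177 mm) begins 78 mm behind the grasp point.
Start: joints at [-1.453, 0.087, 1.371, -0, 1.684, -0.103], TCP at [0.12, -0.537, 0.206] pointing down, gripper open.
Joint ranges: [-3.1, 3.1], [-0.76, 2.03], [0.27, 2.55], [-1.08, 4.22], [0.17, 2.65], [-2.57, 2.57]. Speed limits (rad/s): [2.79, 2.79, 3.14, 3.14, 3.14, 3.14].

### API

Orientations are given as [roll, pitch, yaw] about the fixed x, y, z axes, in that order (R = Rz(yaw) Ry(pitch) Rx(roll)).
In Python, from bench import robot, cams, models gives the robot as it stands.
- The arm moves only by the tool step_arm, never from a script. Its argument "series" is a list of rows, each a list of 5 numbers: the gripper command: -1 is shut, 1 is fully open, values between are in proportion, then the shift along the tool's x, y, z in mm, then the turn about the tool's z in degrees. A call has 1 to 20 rows; each row is the pose to reach, as a shift and turn from the pose commanded when the call began, along the tool's axes at that moment; what a row does not reach only later rows make up. A row lasts 1/8 s, in which the tool goes at most 62.5 mm and 10.7 degrees, less where a joint would pass 70% of its speed; a pose out of reach is approached as far as the arm can. A call with a gripper value outside its range is refused whole. The fingers move at their own pace and stop on an object; the grip force is fixed at half the most. Time passes only in rows, so rows that repeat a pose let the fingers close. It gives the time, the measured TCP pose, the force and the opening at its end, in the units of the state.
- robot.get_obs(): the state, without advancing time (a new reading comes with each control period).
- cams.snapshot(name): name is "scene" or "top" or "wrist"; returns a dict with "pixels" (420x560x3 uint8, red, green, blue), "fov_y" (degrees; the focal length in pixels is half the picture's height over the tangent of half this angle, whatever the lens; pixels are square), "cx", "cy" (the principal point, pixels), "k1" (the pictures are not rectified: a ray, as slopes to the right and down, at radius r is drawn at 1 + k1 r^2 times it, then the intrinsics apply), "R" (3x3) and "t" (3): a world point X has camera coordinates R X + t. Camera axes: x right, y down, z forward; pixel columns grow to the right and rows downward; lengths in m; the calibration is good to about 2 mm. A picture is of the moment at which its call begins. There is no depth.
- robot.close_job(): hands the job in, once; it reports no verdict.
Trained networks look in a picture, given as the dict that the camera call returned (one of the last four; its "shot" number tells which), for a name from the list of things; names that differ only in an ending like _2 or _b are one class to them, and where a whole thing is asked for, a point or a joint stands for the part that bears it (a point fixed in the world has none). Each returns a list of dicts, best first, with "p" (0 to 1); they miss things now and then, are a little off and sometimes report something else, mostly with a low value. They report only what shows in the picture. A call takes as long as a camera call. They do not tell look-alikes from the thing itself.
- models.find_in(picture, label): "position" ([x, y, z] in m, in world coordinates, good to about 4 mm: the middle of the surface that is visible of it).
- models.pinpoint(picture, label): "position" ([x, y, z] in m, in world coordinates, good to about 4 mm: a listed point, or the origin of a listed thing).
The state is a dict: "time": time; "joint_positions": joint angles; "qvel": joint speeds; "joint_torque": joint torques, N m; "tool_pos": TCP position; "ee_rot": TCP orientation; "wrist_force": force on the tool from outside, world axes, zero at the start; "wrist_torque": the same for the moment, N m; "width": finger opening in m.
Only numpy, scipy, OpenCV 4.12 (cv2) and the standard library are available. Lean on these libraries where they do the work, as an engineer would, in place of code of your own. Each camera call takes 0.05 s, during which the arm holds its last target. There are 200 camera calls.

## Working session

There is one attempt and no reset: what is moved stays moved. The work goes in short steps, Python scripts to look and compute and a tool call to move; the robot and the scene stay as the last step left them, time stands still between calls to the robot, and variables do not carry over. Pictures are saved under pics/ and viewed, about 8 in all and at most 12, crops included, and the job is handed in when it is done.

Besides the shell and the picture viewer there is one more tool, called after "Call:" as name([rows], argument=value, ...), one row to a line, values as JSON. step_arm: Moves the arm, as the interface text tells. Its arguments: {"type":"object","properties":{"series":{"type":"array","items":{"type":"array","items":{"type":"number"}}}},"required":["series"]}

```bash
mkdir -p pics; cat > h.py <<'E'
import numpy as np, cv2
from bench import robot,cams,models
np.set_printoptions(precision=4,suppress=True)
def cam(s):
    f=s["pixels"].shape[0]/2/np.tan(np.radians(s["fov_y"])/2)
    K=np.array([[f,0,s["cx"]],[0,f,s["cy"]],[0,0,1.]]);return K,np.array([s["k1"],0,0,0,0.]),np.array(s["R"]),np.array(s["t"])
def proj(s,P):
    K,d,R,t=cam(s);return cv2.projectPoints(np.array(P,float).reshape(-1,1,3),cv2.Rodrigues(R)[0],t,K,d)[0][:,0]
def back(s,uv,z):
    K,d,R,t=cam(s);n=cv2.undistortPoints(np.array(uv,float).reshape(-1,1,2),K,d)[:,0]
    D=np.c_[n,np.ones(len(n))]@R;c=-R.T@t;return c+D*((z-c[2])/D[:,2])[:,None]
def tri(s1,uv1,s2,uv2):
    # two-view, returns points
    out=[]
    Ps=[];us=[]
    for s,uv in((s1,uv1),(s2,uv2)):
        K,d,R,t=cam(s);Ps.append(np.c_[R,t]);us.append(cv2.undistortPoints(np.array(uv,float).reshape(-1,1,2),K,d)[:,0].T)
    X=cv2.triangulatePoints(Ps[0],Ps[1],us[0],us[1]);return (X[:3]/X[3]).T
def save(s,n,box=None,k=1):
    im=s["pixels"][:,:,::-1]
    if box: im=im[box[1]:box[3],box[0]:box[2]]
    cv2.imwrite("pics/"+n+".png",cv2.resize(im,None,fx=k,fy=k,interpolation=cv2.INTER_CUBIC))
E
python3 - <<'E'
from h import *
import pickle
o=robot.get_obs();print(o["time"],o["tool_pos"],o["ee_rot"],o["width"])
for n in("top","scene"):
    s=cams.snapshot(n);save(s,n+"0",k=1.4);pickle.dump(s,open(n+"0.pkl","wb"))
    for l in("plate","rail","held","openclamp","tin","offcut","brush"):
        for r in models.pinpoint(s,l):
            print(n,l,round(r["p"],2),np.array(r["position"]),proj(s,r["position"])[0])
E
```

```text
0.0 [ 0.1204 -0.5361  0.2043] [-3.1394 -0.0002  0.2207] 0.09405590133949568
top plate 0.94 [0.5411 0.0244 0.0037] [245.7416 201.8157]
top rail 0.74 [0.647  0.0035 0.0007] [255.4115 160.125 ]
top rail 0.69 [ 0.6903 -0.182  -0.0015] [329.5985 145.0871]
top held 0.96 [ 0.6936 -0.1838  0.0043] [330.6228 143.1631]
top held 0.71 [ 0.6697 -0.3895 -0.0006] [410.9813 155.0198]
top held 0.7 [0.732  0.031  0.0004] [245.4029 127.2817]
top openclamp 0.79 [0.61   0.1888 0.0004] [180.7029 173.5042]
top tin 0.85 [ 0.4337  0.1995 -0.0045] [173.4035 244.4783]
top offcut 0.84 [ 0.5382 -0.228   0.0006] [348.4156 205.0697]
top brush 0.96 [ 0.7314  0.0274 -0.0005] [246.8431 127.6495]
top brush 0.71 [ 0.5384 -0.2312  0.0032] [349.9011 204.8614]
scene plate 0.91 [0.5385 0.0294 0.0026] [315.0609 212.7917]
scene plate 0.71 [ 0.2965  0.1938 -0.0009] [308.7865 134.4371]
scene rail 0.75 [ 0.6493  0.0027 -0.0007] [335.1914 249.4282]
scene held 0.83 [ 0.6687 -0.3887  0.0043] [186.8079 343.6667]
scene held 0.6 [ 0.6873 -0.1798 -0.001 ] [278.833  300.9986]
scene held 0.32 [0.5378 0.0272 0.0051] [314.232  212.3232]
scene openclamp 0.77 [0.61   0.1881 0.0001] [383.2479 204.35  ]
scene openclamp 0.38 [ 0.6501  0.0007 -0.0011] [334.711  250.1672]
scene tin 0.92 [ 0.4385  0.1999 -0.0024] [342.7065 163.0693]
scene offcut 0.8 [ 0.5405 -0.238   0.0011] [219.3883 265.3453]
scene brush 0.77 [ 0.7345  0.0301 -0.0007] [368.7498 269.4052]
```

View pics/top0.png

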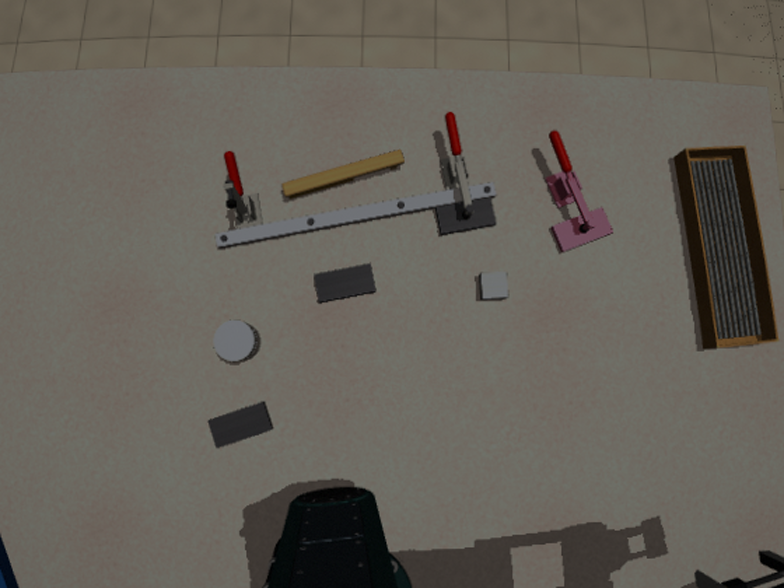

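View pics/scene0.png

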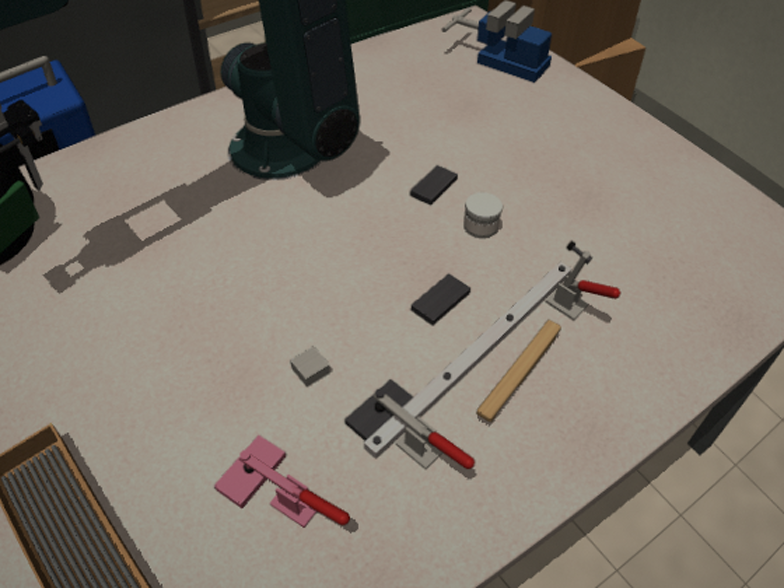

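The top view shows the loose candidates at (345,283) and (240,424). The one at (345,283), about world (0.54, 0.025), is farther to the robot's right, so it is the plate. The held plate is at (466,215) on the rail's right end, and the pink one at (582,230) is a decoy. The scene view agrees. Next I'll move the wrist camera over the plate.

Call:
step_arm([
  [-0.3, 47, -50, 0, 0],
  [-0.3, 94, -99, 0, 0],
  [-0.3, 141, -148, 0, 0],
  [-0.3, 188, -198, 0, 0],
  [-0.3, 235, -247, 0, 0],
  [-0.3, 282, -297, 0, 0],
  [-0.3, 329, -346, 0, 0],
  [-0.3, 376, -396, 0, 0],
  [-0.3, 423, -445, 0, 0],
  [-0.3, 450, -470, 0, 0],
  [-0.3, 450, -470, 0, 0],
  [-0.3, 450, -470, 0, 0],
  [-0.3, 450, -470, 0, 0],
  [-0.3, 450, -470, 0, 0],
  [-0.3, 450, -470, 0, 0],
])

```text
time: 2.68
tool_pos: [0.4563, 0.0196, 0.2057]
ee_rot: [3.141, -0.0, 0.219]
wrist_force: [-0.3, -0.8, 0.3]
width: 0.0332
```

```bash
python3 - <<'E'
from h import *
import pickle
o=robot.get_obs();print(o["time"],o["tool_pos"],o["ee_rot"],o["width"])
s=cams.snapshot("wrist");save(s,"w1",k=1.4);pickle.dump(s,open("w1.pkl","wb"))
print(-np.array(s["R"]).T@s["t"],s["fov_y"])
for l in("plate","rail","held"):
    for r in models.pinpoint(s,l): print(l,round(r["p"],2),np.array(r["position"]),proj(s,r["position"])[0])
E
```

```text
2.675 [0.4563 0.0196 0.2057] [ 3.1413 -0.0004  0.219 ] 0.033182741411172424
[0.5382 0.0372 0.3848] 59.947140391198445
plate 0.71 [0.2934 0.1964 0.0004] [106.7259 268.3184]
plate 0.6 [0.5409 0.0222 0.0001] [298.4849  87.5856]
held 0.23 [ 0.5408  0.0212 -0.0034] [299.2786  87.9003]
```

View pics/w1.png

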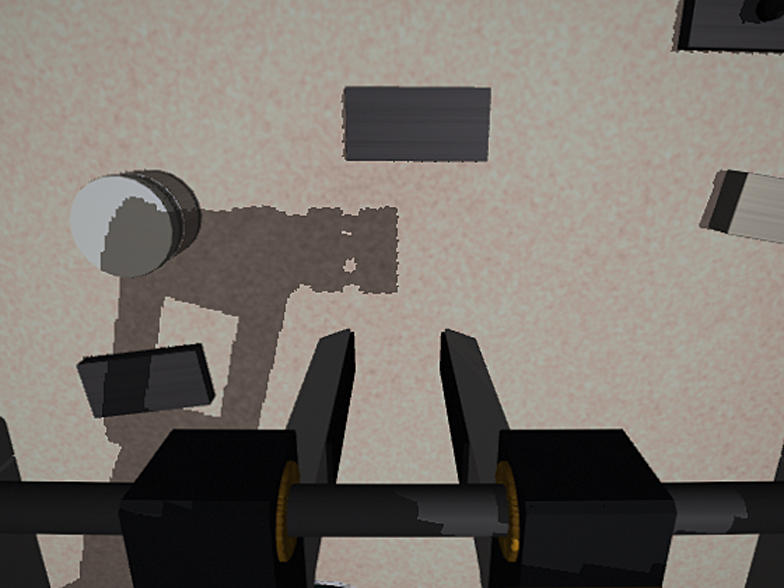

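The wrist view shows the plate with top-face corners near (344,87), (490,88), (488,160) and (345,160), and a corner of the held plate at top right. The rail is out of view, so I'll move forward to see it and get a second view.

Call:
step_arm([
  [-0.3, 50, 15, 0, 0],
  [-0.3, 100, 40, 0, 0],
  [-0.3, 120, 70, 0, 0],
  [-0.3, 120, 70, 0, 0],
  [-0.3, 120, 70, 0, 0],
  [-0.3, 120, 70, 0, 0],
])

```text
time: 3.62
tool_pos: [0.5883, -0.0209, 0.206]
ee_rot: [3.142, -0.001, 0.222]
wrist_force: [-0.5, 0.0, 0.2]
width: 0.033
```

```bash
python3 - <<'E'
from h import *
import pickle
o=robot.get_obs();print(o["time"],o["tool_pos"],o["ee_rot"],o["width"])
s=cams.snapshot("wrist");save(s,"w2",k=1.4);pickle.dump(s,open("w2.pkl","wb"))
for l in("plate","rail","held"):
    for r in models.pinpoint(s,l): print(l,round(r["p"],2),np.array(r["position"]),proj(s,r["position"])[0])
E
```

```text
3.625 [ 0.5883 -0.0209  0.206 ] [ 3.1416 -0.0005  0.2215] 0.03303114005169484
plate 0.94 [ 0.5394  0.0221 -0.0026] [235.87   200.9447]
rail 0.62 [ 0.6495  0.0015 -0.0011] [274.8642 106.2937]
held 0.84 [ 0.6921 -0.1851  0.0027] [461.1452 106.3902]
```

View pics/w2.png

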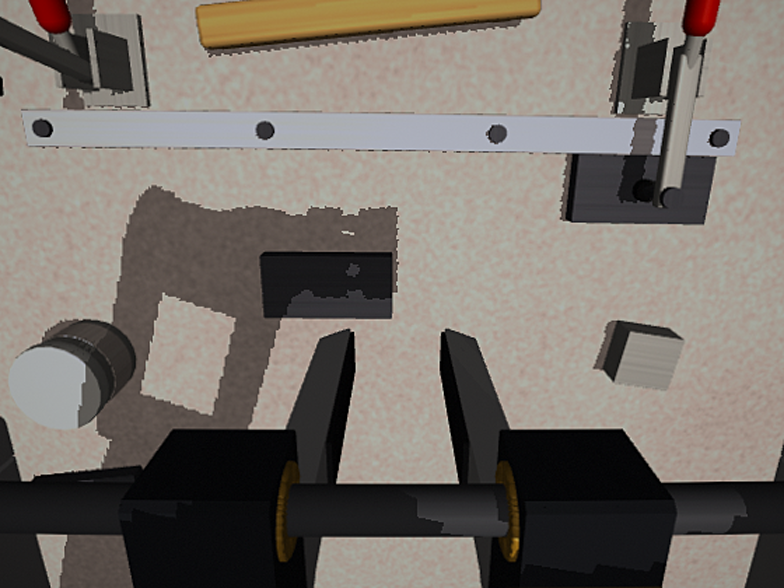

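This shows the whole rail, front edge from (27,146) to (735,155). The held plate's joint end is at (573,153–222) and the loose plate spans (263–392, 253–318). Now to turn these into metric poses from both views.

```bash
python3 - <<'E'
from h import *
import pickle
w1,w2=[pickle.load(open(f"w{i}.pkl","rb")) for i in(1,2)]
a=lambda *p:np.array(p)/1.4
r=back(w2,a((27,146),(735,155)),.02);print("rail ends",r)
d=r[0]-r[1];print("len",np.linalg.norm(d),"yaw",np.degrees(np.arctan2(-d[0],d[1])))
h=back(w2,a((573,222),(706,223)),.015);print("held front",h,np.linalg.norm(h[0]-h[1]))
c1=a((344,87),(490,88),(488,160),(345,160));c2=a((261,253),(391,253),(392,318),(263,318))
print("plate w1",back(w1,c1,.015));print("plate w2",back(w2,c2,.015))
print("tri",tri(w1,c1,w2,c2))
yaw=np.arctan2(-d[0],d[1]);m=r.mean(0)[:2];ex=np.array([np.cos(yaw),np.sin(yaw)]);ey=np.array([-ex[1],ex[0]])
f=lambda P:np.c_[(P[:,:2]-m)@ex,(P[:,:2]-m)@ey]*1000
print("in rail: held",f(h),"\nplate1",f(back(w1,c1,.015)),"\nplate2",f(back(w2,c2,.015)))
print("mid",m)
E
```

```text
rail ends [[ 0.5982  0.2477  0.02  ]
 [ 0.7016 -0.2406  0.02  ]]
len 0.499111279140732 yaw 11.957454396546973
held front [[ 0.6297 -0.1452  0.015 ]
 [ 0.6511 -0.2423  0.015 ]] 0.09944605915187284
plate w1 [[ 0.5527  0.0774  0.015 ]
 [ 0.5738 -0.0202  0.015 ]
 [ 0.5268 -0.0317  0.015 ]
 [ 0.5047  0.0675  0.015 ]]
plate w2 [[ 0.5558  0.0757  0.015 ]
 [ 0.5772 -0.0194  0.015 ]
 [ 0.5265 -0.0314  0.015 ]
 [ 0.5043  0.0667  0.015 ]]
tri [[ 0.553   0.0781  0.0054]
 [ 0.5748 -0.0206  0.0068]
 [ 0.5269 -0.0314  0.0161]
 [ 0.5046  0.067   0.0154]]
in rail: held [[ -50.5454 -141.3646]
 [ -49.8013 -240.8079]] 
plate1 [[ -79.809    92.3976]
 [ -79.3754   -7.5114]
 [-127.704    -9.0103]
 [-128.7768   92.5881]] 
plate2 [[ -77.0882   90.0539]
 [ -75.8701   -7.4188]
 [-128.0023   -8.6845]
 [-129.3441   91.8606]]
mid [0.6499 0.0036]
```

Measurements agree with the given sizes: rail 499 mm, held plate 99 mm, its joint end at y ≈ -141 mm. In the rail frame (yaw 12°), the plate's near side is at x ≈ -128 mm and its ends are at y ≈ -8.5 and 92 mm. That means +78 mm towards the rail, then about 132 mm along it. I'll go behind the long side and come down.

Call:
step_arm([
  [0.17, -45, -26, 0, 0.7],
  [0.17, -97, -53, 0, 0.7],
  [0.17, -97, -53, 0, 0.7],
  [0.17, -97, -53, 55, 0.7],
  [0.17, -97, -53, 110, 0.7],
  [0.17, -97, -53, 160, 0.7],
  [0.17, -97, -53, 190, 0.7],
  [0.17, -97, -53, 199, 0.7],
  [0.17, -97, -53, 199, 0.7],
  [0.17, -97, -53, 199, 0.7],
  [0.17, -97, -53, 199, 0.7],
])

```text
time: 5.2
tool_pos: [0.4841, 0.0088, 0.0081]
ee_rot: [3.14, -0.003, 0.209]
wrist_force: [-0.2, 0.1, 0.6]
width: 0.0552
```

```bash
cat >> h.py <<'E'
yaw=np.radians(11.957);ex=np.array([np.cos(yaw),np.sin(yaw)]);ey=np.array([-ex[1],ex[0]]);mid=np.array([.6499,.0036])
def rf(P):
    P=np.atleast_2d(P)[:,:2]-mid;return np.c_[P@ex,P@ey]*1000
def st():
    o=robot.get_obs();f=np.array(o["wrist_force"]);print("t",o["time"],"rail xy",rf(o["tool_pos"])[0],"z",o["tool_pos"][2],"yaw",np.degrees(o["ee_rot"][2]),"F rail",f[:2]@ex,f[:2]@ey,f[2],"w",o["width"])
E
python3 -c "
from h import *;st()
s=cams.snapshot('wrist');save(s,'w3',k=1.4)"
```

```text
t 5.2 rail xy [-161.0912   39.3955] z 0.008114837649009655 yaw 11.950002320705382 F rail -0.21525705964416578 0.18457422982765245 0.6198746892478754 w 0.05519068614820652
```

View pics/w3.png

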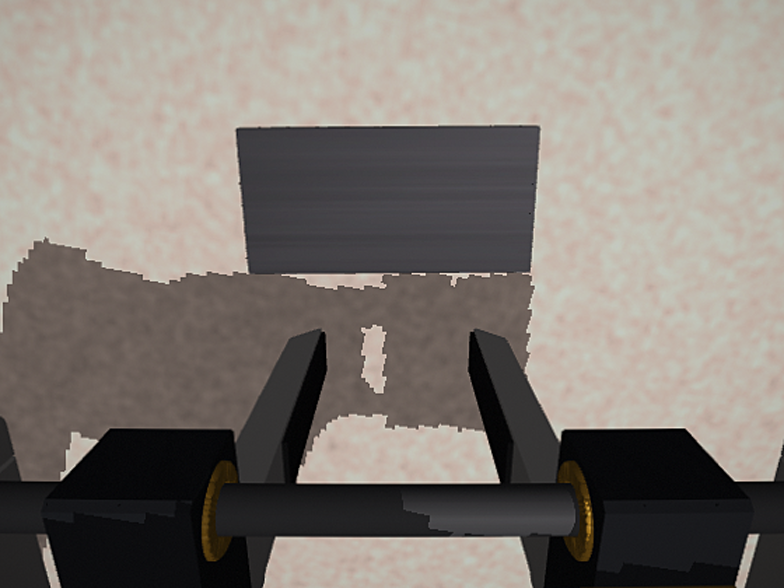

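The fingers straddle the plate's middle (fingers centred at about 398 px, plate at about 390). Now I'll push towards the rail, stopping a little short.

Call:
step_arm([
  [0.17, 10, 0, 2, 0],
  [0.17, 20, 0, 2, 0],
  [0.17, 25, 0, 2, 0],
  [0.17, 30, 0, 2, 0],
  [0.17, 35, 0, 2, 0],
  [0.17, 40, 0, 2, 0],
  [0.17, 45, 0, 2, 0],
  [0.17, 50, 0, 2, 0],
  [0.17, 55, 0, 2, 0],
  [0.17, 60, 0, 2, 0],
  [0.17, 65, 0, 2, 0],
  [0.17, 70, 0, 2, 0],
  [0.17, 75, 0, 2, 0],
  [0.17, 80, 0, 2, 0],
  [0.17, 85, 0, 2, 0],
  [0.17, 90, 0, 2, 0],
  [0.17, 94, 0, 2, 0],
  [0.17, 96, 0, 2, 0],
  [0.17, 98, 0, 2, 0],
  [0.17, 98, 0, 2, 0],
])

```text
time: 7.75
tool_pos: [0.579, 0.0293, 0.0046]
ee_rot: [3.141, -0.001, 0.209]
wrist_force: [-1.4, -0.6, -1.6]
width: 0.0547
```

```bash
python3 -c "
from h import *;st()"
```

```text
t 7.75 rail xy [-64.0533  39.7939] z 0.004574206003522607 yaw 11.947786737646359 F rail -1.4516877481421635 -0.29604661808800975 -1.634730860828082 w 0.05465251258442781
```

Call:
step_arm([
  [0.17, -10, 0, 0, 0],
  [0.17, -18, 0, -10, 0],
  [0.17, -18, -10, -50, -5],
  [0.17, -18, -40, -80, -15],
  [-0.62, -5, -82, -80, -25],
  [-0.62, 10, -82, -80, -35],
  [-0.62, 33, -82, -80, -45],
  [-0.62, 33, -82, -80, -55],
  [-0.62, 33, -82, -80, -65],
  [-0.62, 33, -82, -80, -75],
  [-0.62, 33, -82, -80, -85],
  [-0.62, 33, -82, -80, -90],
  [-0.62, 33, -82, -80, -90],
  [-0.62, 33, -82, -80, -90],
])

```text
time: 9.5
tool_pos: [0.5941, 0.1162, 0.0852]
ee_rot: [3.14, 0.0, 1.778]
wrist_force: [-0.5, 0.7, -0.5]
width: 0.0178
```

```bash
python3 -c "
from h import *;st()
import pickle
s=cams.snapshot('top');pickle.dump(s,open('t4.pkl','wb'));save(s,'t4',(140,80,380,260),3.3)
for r in models.pinpoint(s,'plate'): print(rf(r['position']),r['p'])"
```

```text
t 9.5 rail xy [-31.2958 121.7072] z 0.08519748795696405 yaw 101.87248198241195 F rail -0.39169287829729227 0.7778420008620179 -0.49534889800321014 w 0.01784689726019326
[[-30.4733  43.8651]] 0.56
```

View pics/t4.png

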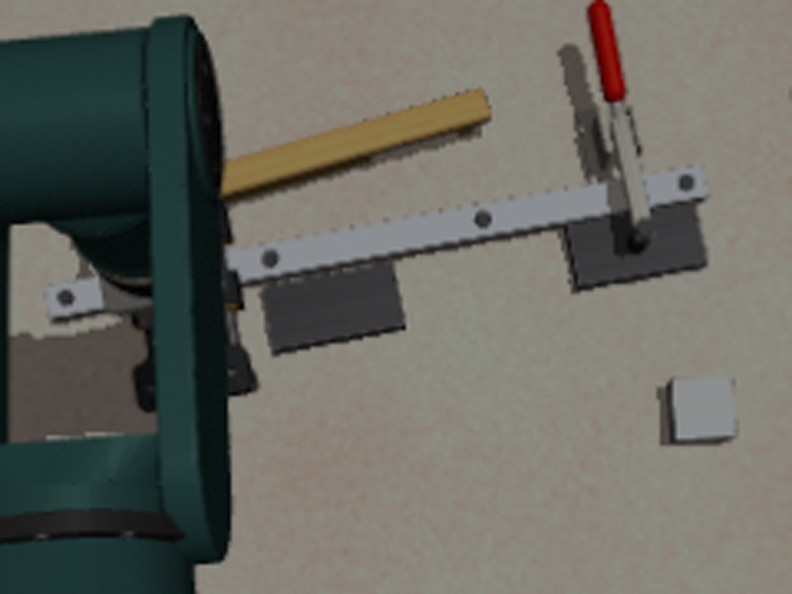

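The plate lies parallel to the rail with a gap of a few mm, crop (265–405, 265–350), and the way to the held plate is clear. I'll descend at its left end and push along the rail.

Call:
step_arm([
  [-0.62, 0, 0, 40, 0],
  [-0.62, 0, 0, 70, 0],
  [-0.62, 0, 0, 79, 0],
  [-0.62, -10, 0, 79, 0],
  [-0.62, -16, 0, 79, 0],
  [-0.62, -22, 0, 79, 0],
  [-0.62, -29, 0, 79, 0],
  [-0.62, -36, 0, 79, 0],
  [-0.62, -43, 0, 79, 0],
  [-0.62, -50, 0, 79, 0],
  [-0.62, -57, 0, 79, 0],
  [-0.62, -64, 0, 79, 0],
  [-0.62, -71, 0, 79, 0],
  [-0.62, -78, 0, 79, 0],
  [-0.62, -85, 0, 79, 0],
  [-0.62, -92, 0, 79, 0],
  [-0.62, -98, 0, 79, 0],
  [-0.62, -102, 0, 79, 0],
  [-0.62, -104, 0, 79, 0],
  [-0.62, -104, 0, 79, 0],
])

```text
time: 12.1
tool_pos: [0.6155, 0.014, 0.0054]
ee_rot: [-3.141, 0.001, 1.779]
wrist_force: [-0.0, 1.8, 2.1]
width: 0.0175
```

```bash
python3 -c "
from h import *;st()
s=cams.snapshot('top');save(s,'t5',(200,80,400,230),4)
for r in models.pinpoint(s,'plate'): print(rf(r['position']),r['p'])"
```

```text
t 12.1 rail xy [-31.5126  17.3444] z 0.005366080813919628 yaw 101.9456445911551 F rail 0.3337405868674968 1.7818170051101063 2.123058353334814 w 0.01747976286300277
[[-30.3266 -40.3934]] 0.76
[[-306.074   264.3471]] 0.48
```

View pics/t5.png

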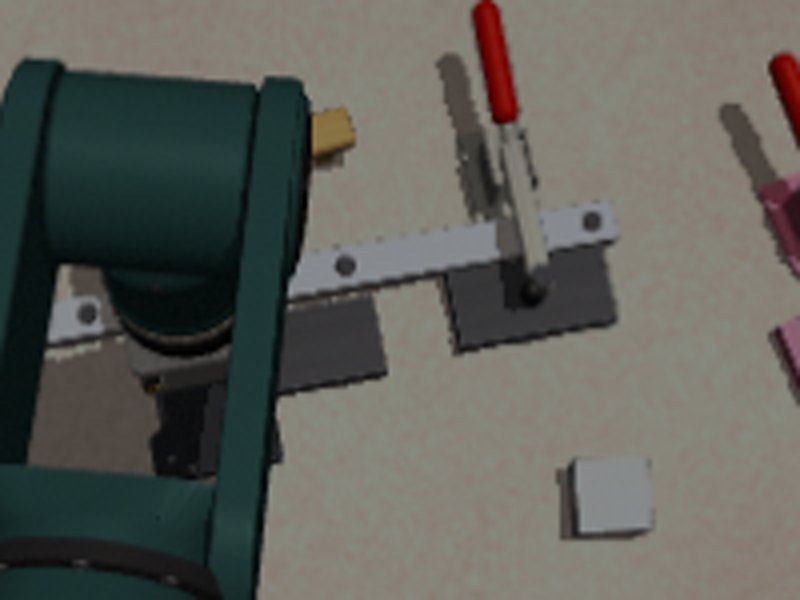

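The plate is still parallel, with about 48 mm left to the held plate. I'll push another 44 mm, lift clear, and go round to the long side.

Call:
step_arm([
  [-0.62, -7, 0, 0, 0],
  [-0.62, -14, 0, 0, 0],
  [-0.62, -21, 0, 0, 0],
  [-0.62, -28, 0, 0, 0],
  [-0.62, -35, 0, 0, 0],
  [-0.62, -40, 0, 0, 0],
  [-0.62, -43, 0, 0, 0],
  [-0.62, -43, 0, 0, 0],
  [-0.62, -33, 0, 0, 0],
  [-0.62, -28, 0, -30, 0],
  [-0.62, -28, 0, -80, 5],
  [0.17, -40, -25, -80, 15],
  [0.17, -80, -56, -80, 25],
  [0.17, -102, -56, -80, 35],
  [0.17, -102, -56, -80, 45],
  [0.17, -102, -56, -80, 55],
  [0.17, -102, -56, -80, 65],
  [0.17, -102, -56, -80, 75],
  [0.17, -102, -56, -80, 85],
  [0.17, -102, -56, -80, 90],
])

```text
time: 14.7
tool_pos: [0.5818, -0.0968, 0.0855]
ee_rot: [3.14, 0.0, 0.206]
wrist_force: [0.2, -0.6, 1.2]
width: 0.0547
```

Call:
step_arm([
  [0.17, 0, 0, 0, 0],
  [0.17, 0, 0, 0, 0],
])

```text
time: 14.95
tool_pos: [0.5818, -0.0968, 0.0855]
ee_rot: [3.141, -0.0, 0.21]
wrist_force: [0.2, -1.0, -0.2]
width: 0.0548
```

```bash
python3 -c "
from h import *;st()
s=cams.snapshot('wrist');save(s,'w6',k=1.4)
import pickle;pickle.dump(s,open('w6.pkl','wb'))"
```

```text
t 14.95 rail xy [-87.4022 -84.0959] z 0.0855467118241876 yaw 12.034658730699956 F rail -0.040963431074723805 -1.023646317677585 -0.2006555820769041 w 0.05483218835018215
```

View pics/w6.png

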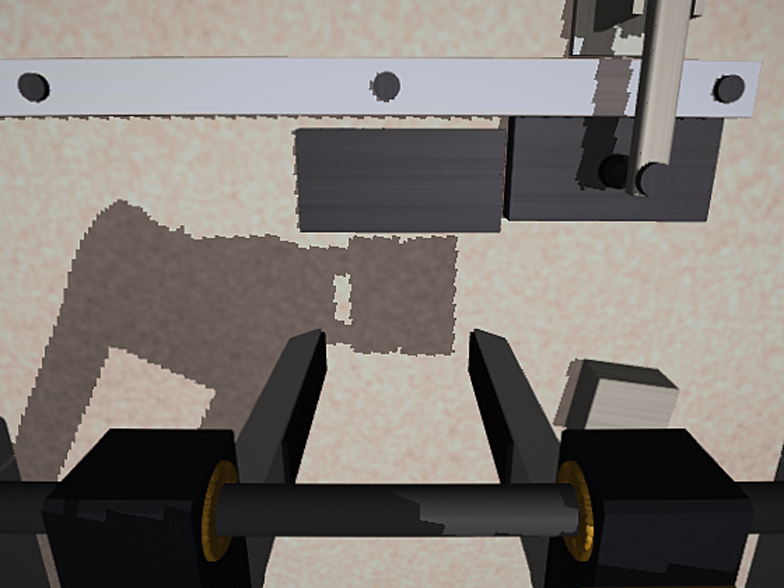

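The plate is parallel, with about 6 mm to the rail and about 4 mm to the held plate (500 to 509 px). Next I'll descend and seat it against the rail gently.

Call:
step_arm([
  [0.17, 0, 0, 45, 0],
  [0.17, 0, 0, 72, 0],
  [0.17, 0, 0, 80, 0],
  [0.17, 8, 0, 80, 0],
  [0.17, 14, 0, 80, 0],
  [0.17, 18, 0, 80, 0],
  [0.17, 21, 0, 80, 0],
  [0.17, 24, 0, 80, 0],
  [0.17, 26, 0, 80, 0],
  [0.17, 27, 0, 80, 0],
  [0.17, 28, 0, 80, 0],
  [0.17, 29, 0, 80, 0],
  [0.17, 29.5, 0, 80, 0],
  [0.17, 30, 0, 80, 0],
  [0.17, 30, 0, 80, 0],
])

```text
time: 16.88
tool_pos: [0.6094, -0.091, 0.0055]
ee_rot: [-3.141, 0.004, 0.208]
wrist_force: [-8.2, -1.5, 5.2]
width: 0.0548
```

```bash
python3 -c "
from h import *;st()"
```

```text
t 16.875 rail xy [-59.2192 -84.189 ] z 0.005466104837480022 yaw 11.941169641772158 F rail -8.291717293522257 0.18917925015191694 5.238994960761079 w 0.05478912135833268
```

Call:
step_arm([
  [0.17, 0.7, 0, 0, 0],
  [0.17, 1.5, 0, 0, 0],
  [0.17, 1.5, 0, 0, 0],
])

```text
time: 17.25
tool_pos: [0.6094, -0.091, 0.0055]
ee_rot: [-3.141, 0.007, 0.208]
wrist_force: [-11.3, -0.7, 7.6]
width: 0.0548
```

```bash
python3 -c "
from h import *;st()"
```

```text
t 17.25 rail xy [-59.1815 -84.214 ] z 0.005491881426242233 yaw 11.931500904825555 F rail -11.216119044410013 1.667412991368987 7.631244332807411 w 0.05483325098635548
```

The long side is seated: x stopped at -59.2 while force rose to 11 N. Next, round to the end for the butt push.

Call:
step_arm([
  [0.17, -6, 0, 0, 0],
  [0.17, -15, 0, 0, 0],
  [0.17, -15, 0, -35, 0],
  [0.17, -15, -10, -80, -10],
  [-0.62, 0, -50, -80, -20],
  [-0.62, 28, -76, -80, -30],
  [-0.62, 28, -76, -80, -40],
  [-0.62, 28, -76, -80, -50],
  [-0.62, 28, -76, -80, -60],
  [-0.62, 28, -76, -80, -70],
  [-0.62, 28, -76, -80, -80],
  [-0.62, 28, -76, -80, -90],
  [-0.62, 28, -76, -80, -90],
  [-0.62, 28, -76, -80, -90],
])

```text
time: 19.0
tool_pos: [0.6244, -0.0101, 0.0854]
ee_rot: [3.141, -0.0, 1.777]
wrist_force: [0.3, 0.2, 0.8]
width: 0.0182
```

```bash
python3 -c "
from h import *;st()"
```

```text
t 19.0 rail xy [-27.7793  -8.1102] z 0.08538189197816895 yaw 101.81277633860833 F rail 0.34606779487624145 0.15462396485477675 0.8035472135824439 w 0.01817914089354927
```

Call:
step_arm([
  [-0.62, 0, 0, 45, 0],
  [-0.62, 0, 0, 72, 0],
  [-0.62, 0, 0, 80, 0],
  [-0.62, -7, 0, 80, 0],
  [-0.62, -13, 0, 80, 0],
  [-0.62, -16, 0, 80, 0],
  [-0.62, -18, 0, 80, 0],
  [-0.62, -20, 0, 80, 0],
  [-0.62, -21, 0, 80, 0],
  [-0.62, -22, 0, 80, 0],
  [-0.62, -23, 0, 80, 0],
  [-0.62, -24, 0, 80, 0],
  [-0.62, -24, 0, 80, 0],
])

```text
time: 20.62
tool_pos: [0.629, -0.0311, 0.0058]
ee_rot: [3.141, -0.004, 1.78]
wrist_force: [-1.4, 9.2, 4.8]
width: 0.0177
```

```bash
python3 -c "
from h import *;st()"
```

```text
t 20.625 rail xy [-27.6496 -29.5976] z 0.005753052621401893 yaw 101.988359976262 F rail 0.5558562967244063 9.241930104018495 4.778702221167106 w 0.017731649068978696
```

Call:
step_arm([
  [-0.62, -1, 0, 0, 0],
  [-0.62, -2, 0, 0, 0],
  [-0.62, -2, 0, 0, 0],
])

```text
time: 21.0
tool_pos: [0.629, -0.0311, 0.0058]
ee_rot: [3.142, -0.008, 1.781]
wrist_force: [-1.7, 12.4, 5.5]
width: 0.0183
```

```bash
python3 -c "
from h import *;st()"
```

```text
t 21.0 rail xy [-27.6647 -29.6276] z 0.005769468468467289 yaw 102.01616430908611 F rail 0.8804793569410823 12.480570135896174 5.466920918473724 w 0.018256939447398784
```

Butted: y stopped at -29.6 while force rose to 12 N. I'll go back round to the long side to look, and re-seat if needed.

Call:
step_arm([
  [-0.62, 6, 0, 0, 0],
  [-0.62, 16, 0, 0, 0],
  [-0.62, 16, 0, -35, 0],
  [-0.62, 10, 0, -80, 10],
  [0.17, -20, -30, -80, 20],
  [0.17, -56, -60, -80, 30],
  [0.17, -56, -60, -80, 40],
  [0.17, -56, -60, -80, 50],
  [0.17, -56, -60, -80, 60],
  [0.17, -56, -60, -80, 70],
  [0.17, -56, -60, -80, 80],
  [0.17, -56, -60, -80, 90],
  [0.17, -56, -60, -80, 90],
  [0.17, -56, -60, -80, 90],
])

```text
time: 22.75
tool_pos: [0.5823, -0.1031, 0.0851]
ee_rot: [3.141, 0.001, 0.211]
wrist_force: [0.7, -0.5, 0.3]
width: 0.0552
```

```bash
python3 -c "
from h import *;st()
s=cams.snapshot('wrist');save(s,'w7',(160,30,560,220),2)
import pickle;pickle.dump(s,open('w7.pkl','wb'))"
```

```text
t 22.75 rail xy [-88.2129 -90.3958] z 0.08513767143554743 yaw 12.07373837696328 F rail 0.5758432034382939 -0.6482086747808717 0.3463741161599395 w 0.055194909937864696
```

View pics/w7.png

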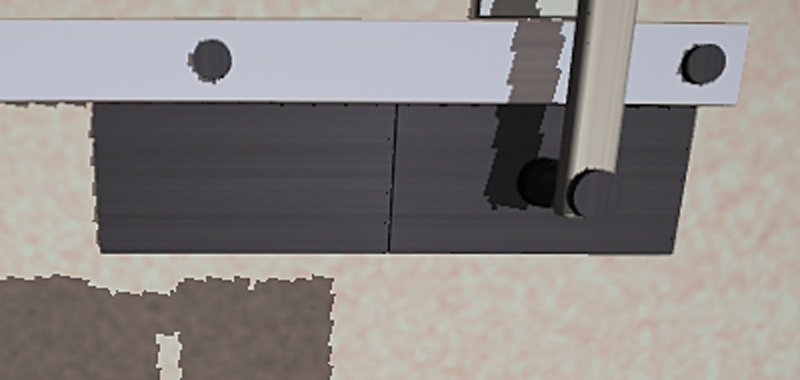

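The plate's front edge is flush with the held plate's (both at row 253), its back edge meets the rail, and the joint is a hairline at (390–397, 105–250). I'll check that numerically.

```bash
python3 -c "
from h import *
import pickle
s=pickle.load(open('w7.pkl','rb'));g=cv2.cvtColor(s['pixels'],cv2.COLOR_RGB2GRAY).astype(int)
def edge(c):  # dark->light below row 130
    col=g[140:170,c];return 140+np.argmax(np.diff(col))+.5
for a,b in((215,350),(360,490)):
    cs=np.arange(a,b,3);P=rf(back(s,[(c,edge(c)) for c in cs],.015));k=np.polyfit(P[:,1],P[:,0],1)
    print('front edge slope deg',np.degrees(np.arctan(k[0])),'mean x',P[:,0].mean(),P[[0,-1]])
def redge(c): return 70+np.argmin(np.diff(g[70:95,c]))+.5
for a,b in((215,350),(362,410)):
    P=rf(back(s,[(c,redge(c)) for c in np.arange(a,b,3)],.0175));print('rail edge x',P[:,0].mean(),P[[0,-1]])
for r in(90,105,120,135,148): print(r,g[r,350:366])
"
```

```text
front edge slope deg -0.10643559469005952 mean x -50.76356407005427 [[ -50.8351  -43.4878]
 [ -50.6652 -134.9229]]
front edge slope deg -0.21966352208692103 mean x -50.48029003786803 [[ -50.6396 -143.9441]
 [ -50.2933 -234.2055]]
rail edge x -0.22601035177196627 [[   0.0598  -46.5242]
 [  -0.4012 -131.9511]]
rail edge x -0.5086874136644568 [[  -0.3562 -141.6795]
 [  -0.8086 -170.998 ]]
90 [75 76 76 75 75 78 76 33 39 82 76 75 75 75 74 75]
105 [73 72 73 73 73 75 74 27 76 72 70 71 72 72 71 72]
120 [78 77 77 79 80 71 16 73 73 73 72 74 72 72 72 74]
135 [78 78 77 79 77 19 73 76 75 74 75 73 74 75 74 74]
148 [73 72 75 81 17 57 76 74 73 72 72 72 72 72 72 71]
```

The edges agree to 0.1° and 0.3 mm, and the joint line is one pixel. One last light press toward the rail will make sure the y push left no slack.

Call:
step_arm([
  [0.17, 0, 0, 45, 0],
  [0.17, 0, 0, 72, 0],
  [0.17, 0, 0, 80, 0],
  [0.17, 12, 0, 80, 0],
  [0.17, 20, 0, 80, 0],
  [0.17, 25, 0, 80, 0],
  [0.17, 28, 0, 80, 0],
  [0.17, 30, 0, 80, 0],
  [0.17, 31.5, 0, 80, 0],
  [0.17, 32, 0, 80, 0],
  [0.17, 32, 0, 80, 0],
])

```text
time: 24.18
tool_pos: [0.6107, -0.097, 0.0056]
ee_rot: [-3.141, 0.007, 0.208]
wrist_force: [-8.9, -2.1, 6.4]
width: 0.0554
```

```bash
python3 -c "
from h import *;st()"
```

```text
t 24.175 rail xy [-59.2227 -90.2412] z 0.005618576136276289 yaw 11.932260427732075 F rail -9.136774043892787 -0.1972192856140449 6.3804925683513005 w 0.055357382794409125
```

Call:
step_arm([
  [0.17, -6, 0, 0, 0],
  [0.17, -20, 0, 0, 0],
  [0.17, -30, 0, 0, 0],
  [0.17, -30, 0, -40, 0],
  [0.17, -30, 0, -80, 0],
  [0.17, -40, 0, -120, 0],
  [0.17, -60, 0, -150, 0],
  [0.17, -60, 0, -150, 0],
  [0.17, -60, 0, -150, 0],
  [0.17, -60, 0, -150, 0],
  [0.17, -60, 0, -150, 0],
])

```text
time: 25.55
tool_pos: [0.5548, -0.1083, 0.1537]
ee_rot: [-3.14, 0.003, 0.209]
wrist_force: [0.4, -0.3, 0.0]
width: 0.055
```

```bash
python3 -c "
from h import *;st()
s=cams.snapshot('wrist');save(s,'w8',k=1.4)
t=cams.snapshot('top')
for l in('tin','offcut','brush'): print(l,[ (round(r['p'],2),np.round(r['position'],4)) for r in models.pinpoint(t,l)][:1])"
```

```text
t 25.55 rail xy [-116.2426  -89.7938] z 0.15366184191730395 yaw 11.96425536598574 F rail 0.35804550856553513 -0.3419014936241469 0.048481874137026065 w 0.05501435435167644
tin [(0.62, array([ 0.4349,  0.1998, -0.0037]))]
offcut [(0.64, array([ 0.5365, -0.2305, -0.0001]))]
brush [(0.88, array([ 0.733 ,  0.0316, -0.0014]))]
```

View pics/w8.png

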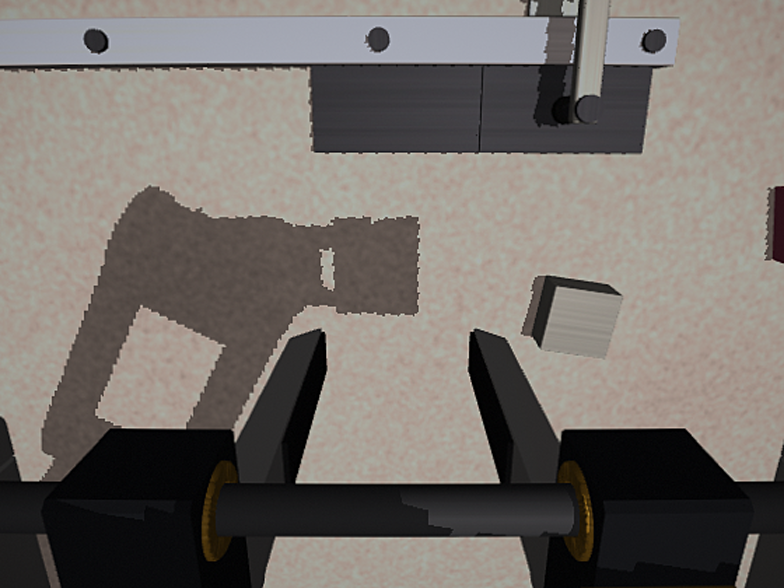

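The plate lies flat on the rail and butted, with fronts flush at row 152 and a hairline joint at column 481. The press stopped at the same depth as before (-59.2 mm), the arm is clear, and the tin, offcut and brush haven't moved.

```bash
python3 -c "
from h import *;print(robot.close_job())"
```

```text
the job is handed in; nothing more can be done
None
```

The loose plate now lies flat against the rail with its end butted against the clamped plate. I handed the job in at about 26 s, with the gripper clear at 0.15 m height.

I took the candidate farther to the robot's right. I slid it with the fingertips on the bench, never lifting it: towards the rail, along it, seated on the rail, butted against the clamped plate, then one light press on the rail.

**Seating:** Both rail presses stopped at the same place (x = -59.2 mm, 9–11 N), and the butt push stopped firmly at 12 N.

**Fit:** Before the last light press, the front edges of the two plates agreed within about 0.3 mm and 0.1°. The joint showed as a hairline one pixel wide (up to about 0.6 mm). The picture after it looked the same. At that resolution the camera cannot rule out a gap of a few tenths of a millimetre; the firm stops suggest there is none.

**Other items:** The tin, offcut and brush were found where they started, within the networks' accuracy of about 4 mm. I did not re-measure the other plate or the pink look-alike, but no move went near them.

No check failed.

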